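# Load the plate imager and latch its heavy cover

## Robot

A 6-joint arm with a two-finger parallel gripper is mounted at the origin on the work surface. World frame = base frame: x ahead of the robot, y to its left, z up, the work surface at z = 0. Lengths are in m, angles in rad, forces in N, time in s.
With the tool pointing down it reaches from about 0.275 to 0.725 m from the base axis. Payload 5.6 kg.
Tool frame: the origin (TCP) lies between the finger pads; the fingertips stand 8 mm ahead of it and the grasp point (between the pads) lies 11 mm behind it; z points along the fingers, x is the direction in which the jaws open and shut, and the axes are right-handed (so a half turn about z gives the same grasp; the last joint's range is limited). The gripper opens to 85 mm and grips with 20 to 120 N. Pads are 22 mm wide; open, the fingers measure 114 mm over their backs; the gripper's body (76 mm by 85 mm) begins 54 mm behind the grasp point. The pads swing forward as they close: fully open they stand 13 mm farther back than shut.
Start: joints at [1.549, 0.255, 0.108, 0, -1.424, -0.285], TCP at [0.166, 0.524, 0.239] pointing down, gripper open.
Joint ranges: [-2.95, 2.95], [-1.21, 1.97], [-1.09, 1.5], [-2.87, 1.71], [-2.94, -0.07], [-3.05, 3.05]. Speed limits (rad/s): [2.57, 2.57, 3.14, 3.14, 3.14, 3.14].

## Interface

Orientations are given as a unit quaternion [w, x, y, z].
In Python, from bench import readout, optics, order gives the robot as it stands.
- The arm moves only by the shell command python3 -m handwheel 'ROWS'. ROWS is JSON, a list of rows, each an object of numbers: "fingers": the finger opening in m, from 0 to 0.0854; "dx", "dy", "dz": the shift along the world's x, y, z in m; "twist": the turn about the world's z in rad. A call has 1 to 20 rows; each row shifts and turns the commanded pose from where the row before left it; what a row does not reach is not made up. A row lasts 1/8 s, in which the tool goes at most 62.5 mm and 10.7 degrees, less where a joint would pass 70% of its speed; a pose out of reach is approached as far as the arm can. A call is refused whole if a number of a shift passes 0.0625 or a number of a turn 0.188, either way. A call with a gripper value outside its range is refused whole. The fingers move at their own pace and stop on an object; the grip force is fixed at half the most. Time passes only in rows, so rows that do not move let the fingers close. It gives the time, the measured TCP pose, the force and the opening at its end, in the units of the state.
- readout.observe(): the state, without advancing time (a new reading comes with each control period).
- optics.read_camera(name): name is "side" or "top"; returns the picture (420x560x3 uint8, red, green, blue); there is no depth.
- optics.camera_model(name): a dict with "camera_matrix" (3x3 intrinsics, pixels), "world_to_cam" (4x4, takes a point from world to camera coordinates). Camera axes: x right, y down, z forward; pixel columns grow to the right and rows downward; lengths in m; the calibration is good to about 2 mm. A picture is of the moment at which its call begins. camera_model takes no time and is no camera call.
- order.close_job(): hands the job in, once; it reports no verdict.
Trained networks look in the newest picture that a camera, given by its name, has taken for a name from the list of things; names that differ only in an ending like _2 or _b are one class to them, and where a whole thing is asked for, a point or a joint stands for the part that bears it (a point fixed in the world has none). Each returns a list of dicts, best first, with "confidence" (0 to 1); they miss things now and then, are a little off and sometimes report something else, mostly with a low value. They report only what shows in the picture. A call takes as long as a camera call.
- optics.spot_in(camera, query): "location" ([column, row] in pixels, amid what is visible of it).
The state is a dict: "time_s": time; "joints": joint angles; "joint_vel": joint speeds; "joint_efforts": joint torques, N m; "eef_pos": TCP position; "tool_rot": TCP orientation; "contact_force": force on the tool from outside, world axes, zero at the start; "ft_torque": the same for the moment, N m; "grip_width": finger opening in m.
Only numpy, scipy, OpenCV 4.12 (cv2) and the standard library are available. Lean on these libraries where they do the work, as an engineer would, in place of code of your own. Each camera call takes 0.05 s, during which the arm holds its last target. There are 200 camera calls.

## Task

Push the plate imager's blue-fronted tray fully home while the cover is still open. Then lower the heavy spring-lifted cover by pushing on the black rubber pad along its front, slowly so that it does not slam (take three seconds or more), press it past its catches until it is fully shut, and keep pressing it down with a firm 15 to 20 newtons for a second before letting go, so that it stays latched. Never push the tray or cover with more than 25 newtons, and leave the things standing around undisturbed.

Things in the scene. Friction and masses are not known exactly. Their poses are not given: they have to be found in the camera images.
- imager: Plate imager: fixed black housing 200 mm (x, front to back) by 230 (y) by 85 high, on a grey plinth 230 by 250 mm that raises it 2 to 30 mm above the bench (differs from run to run). Origin: centre of the housing's underside, on the plinth. Its -x axis points out of the front, where the tray comes out, roughly towards the robot; z up.
- tray_face (a point): Centre of the outer face of the tray's blue front panel (134 mm wide along y, 40 mm high, 10 mm thick, this point 2 mm above mid-height; nothing else stands in front of it). The tray carries a white 24-well plate and slides along the imager's x axis; at home this point lies at x = -112, y = 0, z = 65 mm in the imager's frame.
- tray (a joint): How far the tray stands out of the imager, m: 0 is fully home against a hard stop, up to 0.06 is pulled out towards the imager's -x. Sliding friction is about 2 N plus 6 N per m/s; it stays where it is left.
- cover_hinge (a point): Middle of the cover's hinge line, at x = +100, y = 0, z = 87 mm in the imager's frame; the line runs along the imager's y.
- cover_pad (a point): Centre of the top face of the black rubber pad (30 mm front to back, 110 mm wide, 6 mm proud) on top of the cover's front; push here. With the cover shut it lies 190 mm in front of the hinge line and 46 mm above it and faces straight up; it turns with the cover about the hinge. The point's z axis is the pad's outward normal.
- cover (a joint): Opening of the grey cover (215 mm long, 230 wide, 40 deep, about 1.5 kg, orange window), rad: 0 shut on a hard stop, 1.0 fully open, where it starts. A lift spring needs 1 to 6 N at the pad to be pushed slowly; let go unlatched, it rises again. From 9 mm of pad travel before the stop two sprung catches resist with some 5 to 10 N more, then snap shut 2 to 5 mm before the stop and keep it shut.
- bottle_mid (a point): Glass bottle with a blue cap, 72 mm across, 170 mm high; its mid-height. Stands near the imager; leave it alone.
- casting_block_mid (a point): Red slotted block 130 x 45 x 28 mm; its centre. Leave it alone.
- tube_rack_mid (a point): Grey rack 120 x 75 x 40 mm with clear tubes reaching 54 mm; centre of the grey block. Leave it alone.
- power_brick_mid (a point): Black power brick 120 x 55 x 34 mm; its centre. Leave it alone.

How it is judged:
On the way, in this order (a step that is already met when the one before it is completed fails the run):
1. the tray is pushed fully home (within 3 mm) while the cover is still open (value of joint tray below 0.003 m and value of joint cover above 0.7 rad), for 0.2 s.
2. the cover is shut and pressed down by the robot with more than 12 N for 0.5 s (value of joint cover below 0.01 rad and contact force between any of the fingers, the arm and cover above 12 N), for 0.5 s.
At the end, for the whole second after the job is handed in: The cover stays shut and latched by itself (opening below 0.008 rad, about 1.5 mm at the pad), the tray is home within 3 mm, and the robot has let go (value of joint cover below 0.008 rad and value of joint tray below 0.003 m); the robot touches nothing.
It fails at once if the cover slams: it closes faster than 0.6 rad/s while between 0.6 and 0.05 rad open (velocity of joint cover below -0.6 rad/s and value of joint cover between 0.05 and 0.6 rad).
It fails at once if the robot pushes the cover with more than 25 N (contact force between any of the fingers, the arm and cover above 25 N).
It fails at once if the robot pushes the tray with more than 25 N (contact force between any of the fingers, the arm and tray above 25 N).
It fails at once if the bottle, red block, tube rack or power brick is moved by more than 20 mm (distance of any of bottle_mid, casting_block_mid, tube_rack_mid, power_brick_mid from where it was at the start of the episode above 0.02 m).
It also fails if it takes over 72 s, if anything falls off the work surface, if the arm or the gripper's body presses on something with over 40 N, if the wrist force passes 120 N, or if a joint passes its speed limit or range.

## Working session

There is one attempt and no reset: what is moved stays moved. The work goes in short steps, Python scripts to look and compute and a shell command to move; the robot and the scene stay as the last step left them, time stands still between calls to the robot, and variables do not carry over. Pictures are saved under pics/ and viewed, about 8 in all and at most 12, crops included, and the job is handed in when it is done.

```bash
mkdir -p pics; ls; python3 - <<'E'
from bench import readout, optics
import cv2,numpy as np
s=readout.observe(); print({k:np.round(v,3).tolist() for k,v in s.items()})
for n in("side","top"):
    im=optics.read_camera(n); cv2.imwrite(f"pics/{n}0.png",im[:,:,::-1])
    m=optics.camera_model(n); print(n,np.round(m["camera_matrix"],1).tolist(),np.round(m["world_to_cam"],3).tolist())
    for q in("tray_face","cover_pad","cover_hinge","imager","bottle_mid"):
        print(q,[(np.round(d["location"],1).tolist(),round(d["confidence"],2)) for d in optics.spot_in(n,q)[:2]])
E
```

```text
pics
{'time_s': 0.0, 'joints': [1.549, 0.256, 0.107, -0.0, -1.424, -0.285], 'joint_vel': [-0.0, -0.001, 0.001, -0.0, 0.0, 0.001], 'joint_efforts': [0.0, -38.663, 23.794, 5.365, -0.006, 0.0], 'eef_pos': [0.166, 0.524, 0.238], 'tool_rot': [-0.001, -0.591, 0.807, -0.001], 'contact_force': [0.324, -0.688, -0.392], 'ft_torque': [0.005, -0.002, 0.003], 'grip_width': 0.086}
side [[459.2, 0.0, 279.8], [0.0, 459.2, 214.8], [0.0, 0.0, 1.0]] [[0.999, -0.03, -0.014, -0.574], [-0.031, -0.737, -0.676, 0.095], [0.01, 0.676, -0.737, 1.318], [0.0, 0.0, 0.0, 1.0]]
tray_face [([273.2, 254.5], 0.94)]
cover_pad [([323.9, 229.5], 0.64)]
cover_hinge [([309.2, 255.3], 0.9)]
imager [([305.4, 254.2], 0.61)]
bottle_mid [([240.1, 354.3], 0.72), ([306.6, 257.2], 0.22)]
top [[435.5, 0.0, 281.6], [0.0, 435.5, 214.1], [0.0, 0.0, 1.0]] [[-0.024, -1.0, 0.0, 0.012], [-0.981, 0.023, -0.191, 0.615], [0.191, -0.005, -0.982, 1.089], [0.0, 0.0, 0.0, 1.0]]
tray_face [([324.3, 230.6], 0.71), ([130.4, 284.4], 0.25)]
cover_pad [([336.4, 172.5], 0.91)]
cover_hinge [([326.2, 204.2], 0.7), ([418.4, 213.8], 0.56)]
imager [([326.8, 205.3], 0.62)]
bottle_mid [([428.6, 264.5], 0.84)]
```

View pics/side0.png

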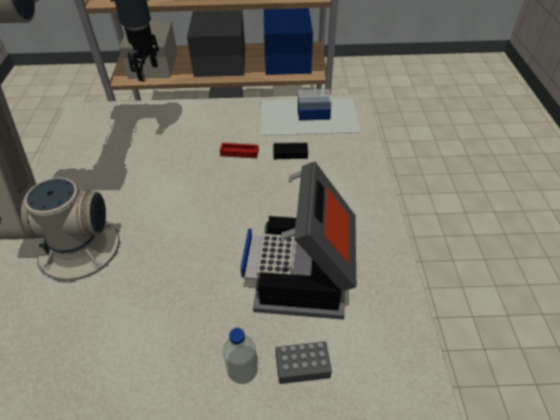

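View pics/top0.png

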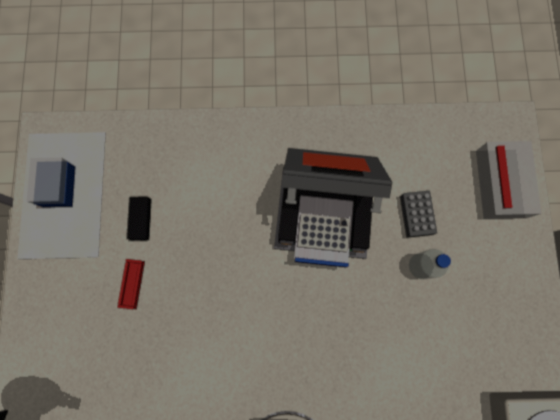

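The side view shows the blue tray front at about (247,253), the open cover spanning (298–355,165–285), and the bottle at (240,355). In the top view the blue panel runs (295,262)–(348,265), the cover spans (283–390,150–195), and the bottle (430,264) and rack (419,213) stand to its right. I'll take enlarged crops to get corners.

```bash
python3 - <<'E'
import cv2,numpy as np
for n,(x0,y0,x1,y1) in dict(side=(230,155,370,320),top=(270,140,400,275)).items():
    im=cv2.imread(f"pics/{n}0.png"); h=cv2.cvtColor(im,cv2.COLOR_BGR2HSV)
    m=cv2.inRange(h,(105,120,50),(130,255,255)); m2=np.zeros_like(m); m2[y0:y1,x0:x1]=m[y0:y1,x0:x1]
    c=max(cv2.findContours(m2,0,1)[0],key=cv2.contourArea)
    print(n,cv2.minAreaRect(c),c[:,0].min(0),c[:,0].max(0))
    k=cv2.resize(im[y0:y1,x0:x1],None,fx=4.4 if n=="top" else 3.6,fy=4.4 if n=="top" else 3.6,interpolation=cv2.INTER_CUBIC)
    k=cv2.convertScaleAbs(k,alpha=1.7,beta=15)
    f=4.4 if n=="top" else 3.6
    for g in range(x0,x1,10): cv2.putText(k,str(g),(int((g-x0)*f),8),0,.3,(0,255,255)); cv2.line(k,(int((g-x0)*f),10),(int((g-x0)*f),k.shape[0]),(0,255,255) if g%50==0 else (120,120,0),1)
    for g in range(y0,y1,10): cv2.putText(k,str(g),(0,int((g-y0)*f)),0,.3,(0,255,255)); cv2.line(k,(20,int((g-y0)*f)),(k.shape[1],int((g-y0)*f)),(120,120,0),1)
    cv2.imwrite(f"pics/{n}0c.png",k); print(k.shape)
E
```

```text
side ((245.7115478515625, 251.94232177734375), (3.726206064224243, 46.28340148925781), 11.309932708740234) [241 229] [250 275]
(594, 504, 3)
top ((320.9877014160156, 262.11572265625), (52.34293746948242, 3.3216817378997803), 6.072456359863281) [295 258] [347 266]
(594, 572, 3)
```

View pics/side0c.png

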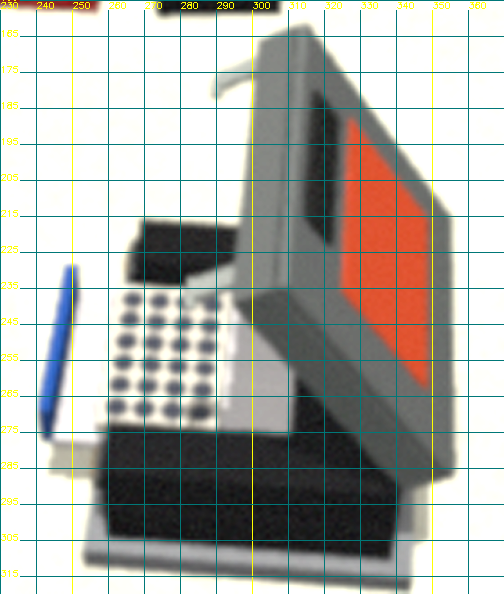

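View pics/top0c.png

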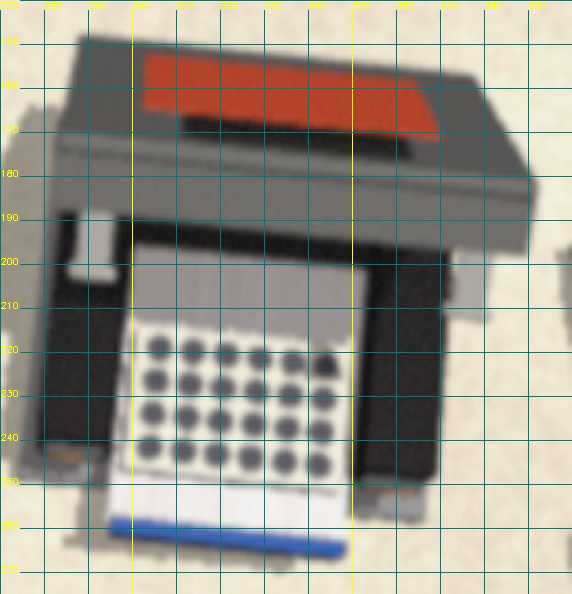

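```bash
cat > fit.py <<'E'
import numpy as np
from bench import optics
from scipy.optimize import least_squares
def proj(n,P):
    m=optics.camera_model(n); q=np.array(m["world_to_cam"])@np.r_[P,1]; u=np.array(m["camera_matrix"])@q[:3]; return u[:2]/u[2]
def W(p,P):
    c,s=np.cos(p[3]),np.sin(p[3]); return np.array([p[0]+c*P[0]-s*P[1],p[1]+s*P[0]+c*P[1],p[2]+P[2]])
def pad(th,dx=0,dy=0):
    r=np.array([-.19+dx,.046]); c,s=np.cos(th),np.sin(th)
    # opening lifts front: rotate (-x) towards +z
    return np.array([.1+c*r[0]+s*r[1],dy,.087-s*r[0]+c*r[1]])
E
cat > m.py <<'E'
from fit import *
S=lambda a,b:(230+a/3.6,155+b/3.6); T=lambda a,b:(270+a/4.4,140+b/4.4)
F=[]
def model(p):
    h,e,th=p[2],p[4],p[5]
    L=[("side",[-.1,-.115,0],S(110,537)),("side",[.1,-.115,0],S(392,558)),("side",[-.1,-.115,.085],S(107,425)),
    ("side",[-.115,-.125,-h],S(83,563)),("side",[.115,-.125,-h],S(410,588)),
    ("side",pad(th,-.015,.055),S(316,90)),("side",pad(th,-.015,-.055),S(304,218)),("side",pad(th,.015,-.055),S(330,248)),("side",pad(th,.015,.055),S(338,112)),
    ("side",[-.112-e,.067,.083],S(66,266)),("side",[-.112-e,-.067,.083],S(40,408)),
    ("top",[-.102-e,.067,.083],T(113,516)),("top",[-.102-e,-.067,.083],T(347,541)),
    ("top",[-.1,.115,.085],T(40,440)),("top",[-.1,-.115,.085],T(437,478)),
    ("top",pad(th),T(296,137))]
    return [(proj(n,W(p,P))-np.array(o)) for n,P,o in L]
r=least_squares(lambda p:np.r_[np.ravel(model(p)),(p[5]-1)*30],[.6,-.1,.02,-.1,.05,1.],loss="soft_l1")
p=r.x; print(np.round(p,4),r.cost); print(np.round(model(p),1).tolist())
print("face",W(p,[-.112-p[4],0,.065]),"home",W(p,[-.112,0,.065]))
for th in(1,.8,.6,.4,.2,0): print(th,np.round(W(p,pad(th)),4))
for n in("side","top"):
    m=np.array(optics.camera_model(n)["world_to_cam"]);print(n,-m[:3,:3].T@m[:3,3])
E
python3 m.py
```

```text
[ 0.6291 -0.1173  0.0189 -0.1209  0.0378  0.989 ] 22.32035130832434
[[-1.3, 0.9], [-0.1, 0.8], [-2.1, 13.2], [0.2, 0.6], [0.2, 0.3], [-1.1, -0.4], [0.3, -0.8], [0.2, -1.0], [-0.6, 1.7], [-0.8, -0.8], [-1.1, 0.7], [-0.5, -0.7], [0.0, -1.2], [-1.6, -1.2], [-0.0, -1.0], [-0.8, -0.9]]
face [ 0.48034323 -0.09919131  0.083869  ] home [ 0.51788154 -0.10375024  0.083869  ]
1 [ 0.6649 -0.1216  0.2906]
0.8 [ 0.6297 -0.1173  0.2742]
0.6 [ 0.5984 -0.1135  0.2511]
0.4 [ 0.5724 -0.1104  0.2222]
0.2 [ 0.5526 -0.108   0.1887]
0 [ 0.5397 -0.1064  0.1519]
side [ 0.56309233 -0.83703294  1.02796213]
top [0.39585649 0.00245696 1.18623146]
```

Fit is consistent within about 2 mm (one misread corner rejected): imager yaw is -0.121, the plinth is 19 mm high, the tray is out 38 mm, and the cover is at about 1.0. Next I close the fingers, align, and move in front of the tray.

```bash
python3 -m handwheel '[{"fingers":0,"dx":0.019,"dy":-0.0443,"twist":0.0935},{"fingers":0,"dx":0.019,"dy":-0.0443,"twist":0.0935},{"fingers":0,"dx":0.019,"dy":-0.0443},{"fingers":0,"dx":0.019,"dy":-0.0443},{"fingers":0,"dx":0.019,"dy":-0.0443},{"fingers":0,"dx":0.019,"dy":-0.0443},{"fingers":0,"dx":0.019,"dy":-0.0443},{"fingers":0,"dx":0.019,"dy":-0.0443},{"fingers":0,"dx":0.019,"dy":-0.0443},{"fingers":0,"dx":0.019,"dy":-0.0443},{"fingers":0,"dx":0.019,"dy":-0.0443},{"fingers":0,"dx":0.019,"dy":-0.0443},{"fingers":0,"dx":0.019,"dy":-0.0443},{"fingers":0,"dx":0.019,"dy":-0.0443},{"fingers":0},{"fingers":0}]'; python3 -c "
from bench import readout;s=readout.observe();print(s['joints'],s['tool_rot'])"
```

```text
[ 1.54860423e+00  2.55090629e-01  1.08183016e-01 -2.56046804e-05
 -1.42389382e+00 -2.84615202e-01] [-1.16025332e-05 -5.90753695e-01  8.06851952e-01  5.68160060e-06]invalid input at $[0]: expected keys fingers, dx, dy, dz, twist
```

```bash
python3 -m handwheel '[{"fingers":0,"dx":0.019,"dy":-0.0443,"dz":0,"twist":0.0935},{"fingers":0,"dx":0.019,"dy":-0.0443,"dz":0,"twist":0.0935},{"fingers":0,"dx":0.019,"dy":-0.0443,"dz":0,"twist":0},{"fingers":0,"dx":0.019,"dy":-0.0443,"dz":0,"twist":0},{"fingers":0,"dx":0.019,"dy":-0.0443,"dz":0,"twist":0},{"fingers":0,"dx":0.019,"dy":-0.0443,"dz":0,"twist":0},{"fingers":0,"dx":0.019,"dy":-0.0443,"dz":0,"twist":0},{"fingers":0,"dx":0.019,"dy":-0.0443,"dz":0,"twist":0},{"fingers":0,"dx":0.019,"dy":-0.0443,"dz":0,"twist":0},{"fingers":0,"dx":0.019,"dy":-0.0443,"dz":0,"twist":0},{"fingers":0,"dx":0.019,"dy":-0.0443,"dz":0,"twist":0},{"fingers":0,"dx":0.019,"dy":-0.0443,"dz":0,"twist":0},{"fingers":0,"dx":0.019,"dy":-0.0443,"dz":0,"twist":0},{"fingers":0,"dx":0.019,"dy":-0.0443,"dz":0,"twist":0},{"fingers":0,"dx":0,"dy":0,"dz":0,"twist":0},{"fingers":0,"dx":0,"dy":0,"dz":0,"twist":0}]'; python3 -c "
from bench import readout;s=readout.observe();print(s['joints'],s['tool_rot'])"
```

```text
time_s: 2.6
eef_pos: [0.4319, -0.0958, 0.2392]
tool_rot: [0.0, -0.663, 0.748, 0.0]
contact_force: [1.2, 0.4, -0.4]
grip_width: -0.0
[ 1.37946496e-01  4.03259828e-02 -1.48239259e-01 -2.85702075e-04
 -1.38238738e+00  1.31234080e+00] [ 1.26864391e-05 -6.63222915e-01  7.48421900e-01  1.60111501e-04]
```

```bash
python3 -m handwheel '[{"fingers":0,"dx":0,"dy":0,"dz":-0.04,"twist":0},{"fingers":0,"dx":0,"dy":0,"dz":-0.04,"twist":0},{"fingers":0,"dx":0,"dy":0,"dz":-0.04,"twist":0},{"fingers":0,"dx":0,"dy":0,"dz":-0.038,"twist":0},{"fingers":0,"dx":0.008,"dy":-0.001,"dz":0,"twist":0},{"fingers":0,"dx":0.008,"dy":-0.001,"dz":0,"twist":0},{"fingers":0,"dx":0.004,"dy":-0.0005,"dz":0,"twist":0},{"fingers":0,"dx":0.004,"dy":-0.0005,"dz":0,"twist":0},{"fingers":0,"dx":0.004,"dy":-0.0005,"dz":0,"twist":0},{"fingers":0,"dx":0.004,"dy":-0.0005,"dz":0,"twist":0},{"fingers":0,"dx":0.004,"dy":-0.0005,"dz":0,"twist":0},{"fingers":0,"dx":0.004,"dy":-0.0005,"dz":0,"twist":0},{"fingers":0,"dx":0.004,"dy":-0.0005,"dz":0,"twist":0},{"fingers":0,"dx":0.004,"dy":-0.0005,"dz":0,"twist":0}]'
```

```text
time_s: 4.35
eef_pos: [0.4799, -0.1021, 0.0811]
tool_rot: [-0.0, -0.663, 0.748, 0.0]
contact_force: [-2.7, -0.5, 1.2]
grip_width: 0.0
```

```bash
python3 -m handwheel '[{"fingers":0,"dx":0.004,"dy":-0.0005,"dz":0,"twist":0},{"fingers":0,"dx":0.004,"dy":-0.0005,"dz":0,"twist":0},{"fingers":0,"dx":0.004,"dy":-0.0005,"dz":0,"twist":0},{"fingers":0,"dx":0.004,"dy":-0.0005,"dz":0,"twist":0},{"fingers":0,"dx":0.002,"dy":-0.0002,"dz":0,"twist":0},{"fingers":0,"dx":0.002,"dy":-0.0002,"dz":0,"twist":0}]'; python3 -m handwheel '[{"fingers":0,"dx":0.001,"dy":-0.0001,"dz":0,"twist":0},{"fingers":0,"dx":0.001,"dy":-0.0001,"dz":0,"twist":0}]'
```

```text
time_s: 5.1
eef_pos: [0.5001, -0.1043, 0.0812]
tool_rot: [-0.0, -0.664, 0.748, 0.0]
contact_force: [-2.3, -0.8, 0.1]
grip_width: 0.0002
time_s: 5.35
eef_pos: [0.502, -0.1045, 0.0812]
tool_rot: [-0.0, -0.663, 0.748, 0.0]
contact_force: [-2.4, -1.6, -0.8]
grip_width: -0.0001
```

```bash
python3 -m handwheel '[{"fingers":0,"dx":0.001,"dy":-0.0001,"dz":0,"twist":0},{"fingers":0,"dx":0.001,"dy":-0.0001,"dz":0,"twist":0}]'
```

```text
time_s: 5.6
eef_pos: [0.5041, -0.1047, 0.0812]
tool_rot: [-0.0, -0.664, 0.748, 0.0]
contact_force: [-2.0, -1.1, -0.0]
grip_width: -0.0002
```

```bash
for i in 1; do python3 -m handwheel '[{"fingers":0,"dx":0.001,"dy":-0.0001,"dz":0,"twist":0},{"fingers":0,"dx":0.001,"dy":-0.0001,"dz":0,"twist":0}]'; python3 -m handwheel '[{"fingers":0,"dx":0.001,"dy":-0.0001,"dz":0,"twist":0}]'; done
```

```text
time_s: 5.85
eef_pos: [0.5061, -0.1049, 0.0813]
tool_rot: [-0.0, -0.663, 0.748, 0.0]
contact_force: [-2.3, -0.6, -0.8]
grip_width: -0.0
time_s: 5.98
eef_pos: [0.5063, -0.1049, 0.0812]
tool_rot: [-0.001, -0.663, 0.748, 0.001]
contact_force: [-6.9, 0.4, 3.7]
grip_width: -0.0003
```

The stop is reached at x≈0.506, where the model predicted 0.507. I'll nudge once more, hold, then back off and rise.

```bash
python3 -m handwheel '[{"fingers":0,"dx":0.0005,"dy":0,"dz":0,"twist":0},{"fingers":0,"dx":0,"dy":0,"dz":0,"twist":0},{"fingers":0,"dx":0,"dy":0,"dz":0,"twist":0}]'; python3 -m handwheel '[{"fingers":0,"dx":-0.02,"dy":0.002,"dz":0,"twist":0},{"fingers":0,"dx":-0.04,"dy":0.004,"dz":0,"twist":0},{"fingers":0,"dx":-0.02,"dy":0,"dz":0.04,"twist":0},{"fingers":0,"dx":0,"dy":0,"dz":0.05,"twist":0},{"fingers":0,"dx":0,"dy":0,"dz":0.05,"twist":0},{"fingers":0,"dx":0,"dy":0,"dz":0.05,"twist":0},{"fingers":0,"dx":0,"dy":0,"dz":0.05,"twist":0},{"fingers":0,"dx":0,"dy":0,"dz":0.05,"twist":0},{"fingers":0,"dx":0,"dy":0,"dz":0,"twist":0}]'
python3 - <<'E'
from bench import optics
import cv2
im=optics.read_camera("side"); cv2.imwrite("pics/side1.png",im[130:330,200:400,::-1].repeat(3,0).repeat(3,1))
E
```

```text
time_s: 6.35
eef_pos: [0.5063, -0.1049, 0.0813]
tool_rot: [-0.001, -0.663, 0.748, 0.001]
contact_force: [-6.7, 1.1, 3.9]
grip_width: 0.0001
time_s: 7.48
eef_pos: [0.4298, -0.099, 0.376]
tool_rot: [0.004, -0.664, 0.748, -0.004]
contact_force: [0.6, 0.5, -0.7]
grip_width: -0.0001
```

View pics/side1.png

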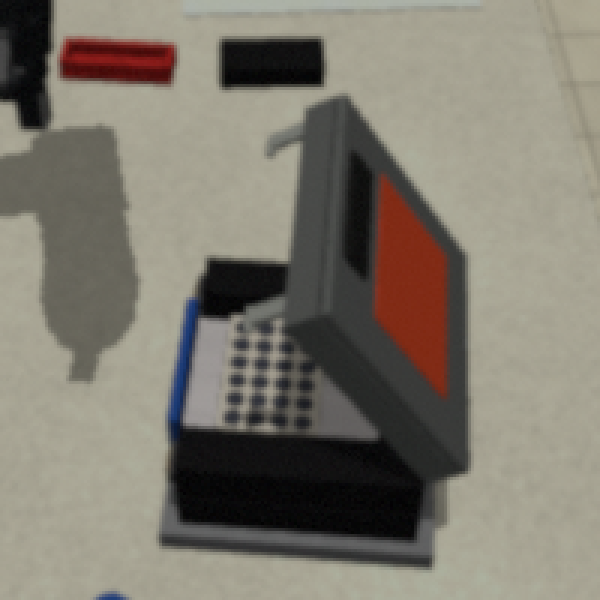

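The picture shows the tray panel flush (crop (180,370)), with the cover still open and neighbours untouched. Next, the tool path for the pad arc.

```bash
cat > path.py <<'E'
from fit import *
p=[.6291,-.1173,.0189,-.1209]
def tcp(th,dx=-.008):
    q=pad(th,dx); return W(p,q+[.011,0,.008])
if __name__=="__main__":
    prev=None
    for th in np.arange(1.0,-.01,-.1):
        t=tcp(th); print(round(th,2),np.round(t,4),None if prev is None else np.round((t-prev)/4*1000,2)); prev=t
E
python3 path.py
python3 -m handwheel '[{"fingers":0,"dx":0.04,"dy":-0.003,"dz":0,"twist":0},{"fingers":0,"dx":0.04,"dy":-0.003,"dz":0,"twist":0},{"fingers":0,"dx":0.04,"dy":-0.003,"dz":0,"twist":0},{"fingers":0,"dx":0.04,"dy":-0.004,"dz":0,"twist":0},{"fingers":0,"dx":0.04,"dy":-0.004,"dz":0,"twist":0},{"fingers":0,"dx":0.03,"dy":-0.004,"dz":0,"twist":0},{"fingers":0,"dx":0.013,"dy":-0.001,"dz":0,"twist":0},{"fingers":0,"dx":0,"dy":0,"dz":0,"twist":0}]'
```

```text
1.0 [ 0.6715 -0.1225  0.3054] None
0.9 [ 0.6529 -0.1202  0.2976] [-4.66  0.57 -1.94]
0.8 [ 0.6351 -0.118   0.288 ] [-4.44  0.54 -2.4 ]
0.7 [ 0.6184 -0.116   0.2766] [-4.18  0.51 -2.84]
0.6 [ 0.6029 -0.1141  0.2637] [-3.88  0.47 -3.24]
0.5 [ 0.5887 -0.1124  0.2492] [-3.54  0.43 -3.62]
0.4 [ 0.576  -0.1109  0.2334] [-3.16  0.38 -3.96]
0.3 [ 0.565  -0.1095  0.2164] [-2.76  0.33 -4.25]
0.2 [ 0.5557 -0.1084  0.1983] [-2.32  0.28 -4.51]
0.1 [ 0.5483 -0.1075  0.1794] [-1.86  0.23 -4.72]
0.0 [ 0.5427 -0.1068  0.1599] [-1.39  0.17 -4.88]
time_s: 8.52
eef_pos: [0.6717, -0.1206, 0.3685]
tool_rot: [-0.001, -0.664, 0.748, 0.001]
contact_force: [-0.4, 0.3, -0.3]
grip_width: -0.0001
```

```bash
python3 -m handwheel '[{"fingers":0,"dx":0.003,"dy":-0.001,"dz":-0.03,"twist":0},{"fingers":0,"dx":0,"dy":0,"dz":-0.02,"twist":0},{"fingers":0,"dx":0,"dy":-0.0005,"dz":-0.008,"twist":0},{"fingers":0,"dx":0,"dy":0,"dz":0,"twist":0}]';python3 -m handwheel '[{"fingers":0,"dx":0,"dy":0,"dz":-0.002,"twist":0},{"fingers":0,"dx":0,"dy":0,"dz":-0.002,"twist":0},{"fingers":0,"dx":0,"dy":0,"dz":-0.001,"twist":0}]'
```

```text
time_s: 9.02
eef_pos: [0.6731, -0.1225, 0.3137]
tool_rot: [-0.0, -0.664, 0.748, -0.0]
contact_force: [-0.6, -0.1, 0.8]
grip_width: 0.0001
time_s: 9.4
eef_pos: [0.6737, -0.1225, 0.3084]
tool_rot: [0.0, -0.664, 0.748, -0.0]
contact_force: [0.0, 0.6, 0.3]
grip_width: 0.0
```

```bash
python3 -m handwheel '[{"fingers":0,"dx":-0.002,"dy":0.0002,"dz":-0.0015,"twist":0},{"fingers":0,"dx":-0.002,"dy":0.0002,"dz":-0.0015,"twist":0}]';python3 -m handwheel '[{"fingers":0,"dx":-0.003,"dy":0.0004,"dz":-0.0015,"twist":0},{"fingers":0,"dx":-0.003,"dy":0.0004,"dz":-0.0015,"twist":0}]';python3 -m handwheel '[{"fingers":0,"dx":-0.003,"dy":0.0004,"dz":-0.0015,"twist":0},{"fingers":0,"dx":-0.003,"dy":0.0004,"dz":-0.0015,"twist":0}]'
```

```text
time_s: 9.65
eef_pos: [0.6701, -0.1222, 0.3057]
tool_rot: [0.001, -0.663, 0.748, -0.001]
contact_force: [3.9, 0.2, 3.4]
grip_width: -0.0
time_s: 9.9
eef_pos: [0.6638, -0.1213, 0.3032]
tool_rot: [0.001, -0.664, 0.748, -0.001]
contact_force: [3.1, 0.3, 5.2]
grip_width: -0.0002
time_s: 10.15
eef_pos: [0.6574, -0.1205, 0.3004]
tool_rot: [0.001, -0.664, 0.748, -0.001]
contact_force: [1.9, 0.9, 5.5]
grip_width: -0.0
```

Contact is made, with about 5–6 N and tracking the model arc. I continue at about 0.2 rad/s.

```bash
python3 -m handwheel '[{"fingers":0,"dx":-0.0045,"dy":0.0005,"dz":-0.0023,"twist":0},{"fingers":0,"dx":-0.0045,"dy":0.0005,"dz":-0.0023,"twist":0},{"fingers":0,"dx":-0.0044,"dy":0.0005,"dz":-0.0024,"twist":0},{"fingers":0,"dx":-0.0044,"dy":0.0005,"dz":-0.0025,"twist":0},{"fingers":0,"dx":-0.0043,"dy":0.0005,"dz":-0.0027,"twist":0},{"fingers":0,"dx":-0.0042,"dy":0.0005,"dz":-0.0028,"twist":0},{"fingers":0,"dx":-0.0042,"dy":0.0005,"dz":-0.0029,"twist":0},{"fingers":0,"dx":-0.0041,"dy":0.0005,"dz":-0.003,"twist":0}]';python3 -m handwheel '[{"fingers":0,"dx":-0.004,"dy":0.0005,"dz":-0.0031,"twist":0},{"fingers":0,"dx":-0.0039,"dy":0.0005,"dz":-0.0032,"twist":0},{"fingers":0,"dx":-0.0039,"dy":0.0005,"dz":-0.0033,"twist":0},{"fingers":0,"dx":-0.0038,"dy":0.0004,"dz":-0.0034,"twist":0}]'; python3 -c "
from path import *
from bench import readout
e=readout.observe()['eef_pos']
for t in np.arange(.75,.4,-.05):print(round(t,2),np.round(np.array(e)-tcp(t),4))"
```

```text
time_s: 11.15
eef_pos: [0.6224, -0.1164, 0.2789]
tool_rot: [0.0, -0.664, 0.748, -0.0]
contact_force: [0.4, 1.2, 5.1]
grip_width: -0.0
time_s: 11.65
eef_pos: [0.6069, -0.1146, 0.2651]
tool_rot: [-0.0, -0.663, 0.748, 0.0]
contact_force: [0.3, 0.7, 4.5]
grip_width: 0.0002
0.75 [-0.0197  0.0024 -0.0174]
0.7 [-0.0114  0.0014 -0.0116]
0.65 [-0.0035  0.0005 -0.0053]
0.6 [ 0.0041 -0.0005  0.0014]
0.55 [ 0.0114 -0.0014  0.0085]
0.5 [ 0.0183 -0.0022  0.0159]
0.45 [ 0.0248 -0.003   0.0236]
```

```bash
python3 -m handwheel '[{"fingers":0,"dx":-0.0037,"dy":0.0004,"dz":-0.0034,"twist":0},{"fingers":0,"dx":-0.0036,"dy":0.0004,"dz":-0.0035,"twist":0},{"fingers":0,"dx":-0.0035,"dy":0.0004,"dz":-0.0036,"twist":0},{"fingers":0,"dx":-0.0034,"dy":0.0004,"dz":-0.0037,"twist":0},{"fingers":0,"dx":-0.0033,"dy":0.0004,"dz":-0.0038,"twist":0},{"fingers":0,"dx":-0.0032,"dy":0.0004,"dz":-0.0039,"twist":0},{"fingers":0,"dx":-0.0032,"dy":0.0004,"dz":-0.004,"twist":0},{"fingers":0,"dx":-0.0031,"dy":0.0004,"dz":-0.004,"twist":0},{"fingers":0,"dx":-0.003,"dy":0.0004,"dz":-0.0041,"twist":0},{"fingers":0,"dx":-0.0029,"dy":0.0003,"dz":-0.0042,"twist":0}]';python3 -c "
from path import *
from bench import readout
e=readout.observe()['eef_pos']
for t in np.arange(.5,.25,-.05):print(round(t,2),np.round(np.array(e)-tcp(t),4))"
```

```text
time_s: 12.9
eef_pos: [0.5742, -0.1106, 0.2268]
tool_rot: [-0.0, -0.664, 0.748, 0.0]
contact_force: [-0.5, 0.6, 3.0]
grip_width: 0.0001
0.5 [-0.0145  0.0018 -0.0224]
0.45 [-0.008   0.001  -0.0146]
0.4 [-0.0018  0.0003 -0.0066]
0.35 [ 0.0039 -0.0004  0.0018]
0.3 [ 0.0092 -0.0011  0.0104]
```

```bash
python3 -m handwheel '[{"fingers":0,"dx":-0.0031,"dy":0.0004,"dz":-0.0041,"twist":0},{"fingers":0,"dx":-0.003,"dy":0.0004,"dz":-0.0042,"twist":0},{"fingers":0,"dx":-0.0029,"dy":0.0003,"dz":-0.0042,"twist":0},{"fingers":0,"dx":-0.0028,"dy":0.0003,"dz":-0.0043,"twist":0},{"fingers":0,"dx":-0.0026,"dy":0.0003,"dz":-0.0044,"twist":0},{"fingers":0,"dx":-0.0025,"dy":0.0003,"dz":-0.0044,"twist":0},{"fingers":0,"dx":-0.0024,"dy":0.0003,"dz":-0.0045,"twist":0},{"fingers":0,"dx":-0.0022,"dy":0.0003,"dz":-0.0045,"twist":0},{"fingers":0,"dx":-0.002,"dy":0.0002,"dz":-0.004,"twist":0},{"fingers":0,"dx":-0.0018,"dy":0.0002,"dz":-0.004,"twist":0}]';python3 -m handwheel '[{"fingers":0,"dx":-0.0012,"dy":0.0001,"dz":-0.003,"twist":0},{"fingers":0,"dx":-0.0008,"dy":0.0001,"dz":-0.002,"twist":0}]'
```

```text
time_s: 14.15
eef_pos: [0.549, -0.1076, 0.1843]
tool_rot: [0.0, -0.664, 0.748, 0.0]
contact_force: [1.7, 0.1, 1.4]
grip_width: 0.0003
time_s: 14.4
eef_pos: [0.5471, -0.1074, 0.1794]
tool_rot: [-0.0, -0.664, 0.748, 0.0]
contact_force: [0.7, 0.1, 1.2]
grip_width: -0.0001
```

Now slower through the catches (stop expected at TCP z≈0.160).

```bash
python3 -m handwheel '[{"fingers":0,"dx":-0.0005,"dy":0,"dz":-0.002,"twist":0},{"fingers":0,"dx":-0.0005,"dy":0.0001,"dz":-0.002,"twist":0},{"fingers":0,"dx":-0.0005,"dy":0,"dz":-0.002,"twist":0},{"fingers":0,"dx":-0.0005,"dy":0.0001,"dz":-0.002,"twist":0}]';python3 -m handwheel '[{"fingers":0,"dx":-0.0003,"dy":0,"dz":-0.001,"twist":0},{"fingers":0,"dx":-0.0003,"dy":0,"dz":-0.001,"twist":0}]';python3 -m handwheel '[{"fingers":0,"dx":-0.0003,"dy":0,"dz":-0.001,"twist":0},{"fingers":0,"dx":-0.0003,"dy":0,"dz":-0.001,"twist":0}]'
```

```text
time_s: 14.9
eef_pos: [0.5448, -0.1072, 0.1713]
tool_rot: [-0.0, -0.664, 0.748, 0.0]
contact_force: [-1.3, 1.0, 2.8]
grip_width: 0.0003
time_s: 15.15
eef_pos: [0.5445, -0.1072, 0.1703]
tool_rot: [0.0, -0.664, 0.748, -0.0]
contact_force: [-3.2, 2.5, 9.6]
grip_width: 0.0003
time_s: 15.4
eef_pos: [0.5443, -0.1072, 0.1694]
tool_rot: [0.001, -0.664, 0.748, -0.001]
contact_force: [-4.4, 4.1, 12.9]
grip_width: -0.0003
```

```bash
python3 -m handwheel '[{"fingers":0,"dx":0,"dy":0,"dz":-0.0005,"twist":0}]';python3 -m handwheel '[{"fingers":0,"dx":0,"dy":0,"dz":-0.0005,"twist":0}]'
```

```text
time_s: 15.52
eef_pos: [0.5441, -0.1071, 0.1688]
tool_rot: [0.001, -0.664, 0.748, -0.001]
contact_force: [-4.7, 4.0, 10.9]
grip_width: -0.0
time_s: 15.65
eef_pos: [0.544, -0.1071, 0.1682]
tool_rot: [0.0, -0.664, 0.748, -0.0]
contact_force: [-4.4, 3.4, 10.1]
grip_width: 0.0003
```

```bash
for i in 1; do python3 -m handwheel '[{"fingers":0,"dx":0,"dy":0,"dz":-0.0005,"twist":0},{"fingers":0,"dx":0,"dy":0,"dz":-0.0005,"twist":0}]'|sed -n '2p;4p';python3 -m handwheel '[{"fingers":0,"dx":0,"dy":0,"dz":-0.0005,"twist":0},{"fingers":0,"dx":0,"dy":0,"dz":-0.0005,"twist":0}]'|sed -n '2p;4p';python3 -m handwheel '[{"fingers":0,"dx":0,"dy":0,"dz":-0.0005,"twist":0},{"fingers":0,"dx":0,"dy":0,"dz":-0.0005,"twist":0}]'|sed -n '2p;4p'; done
```

```text
eef_pos: [0.5435, -0.1071, 0.1667]
contact_force: [-5.1, 3.4, 8.5]
eef_pos: [0.5435, -0.1072, 0.1651]
contact_force: [-3.2, 2.7, 5.0]
eef_pos: [0.544, -0.1074, 0.1634]
contact_force: [-0.5, 0.2, -0.2]
```

The force dropped to zero, so the catches have snapped. I continue gently to the stop.

```bash
python3 -m handwheel '[{"fingers":0,"dx":0,"dy":0,"dz":-0.0005,"twist":0},{"fingers":0,"dx":0,"dy":0,"dz":-0.0005,"twist":0}]'|sed -n '2p;4p';python3 -m handwheel '[{"fingers":0,"dx":0,"dy":0,"dz":-0.0005,"twist":0},{"fingers":0,"dx":0,"dy":0,"dz":-0.0005,"twist":0}]'|sed -n '2p;4p'
```

```text
eef_pos: [0.5441, -0.1074, 0.1623]
contact_force: [-0.6, 0.7, 2.8]
eef_pos: [0.5441, -0.1074, 0.1622]
contact_force: [-1.4, 2.3, 6.6]
```

```bash
python3 -m handwheel '[{"fingers":0,"dx":0,"dy":0,"dz":-0.0005,"twist":0},{"fingers":0,"dx":0,"dy":0,"dz":-0.0005,"twist":0}]'|sed -n '2p;4p';python3 -m handwheel '[{"fingers":0,"dx":0,"dy":0,"dz":-0.0005,"twist":0},{"fingers":0,"dx":0,"dy":0,"dz":0,"twist":0}]'|sed -n '2p;4p'
```

```text
eef_pos: [0.544, -0.1074, 0.162]
contact_force: [-5.1, 2.0, 11.5]
eef_pos: [0.544, -0.1074, 0.162]
contact_force: [-5.3, 3.1, 12.2]
```

```bash
python3 -m handwheel '[{"fingers":0,"dx":0,"dy":0,"dz":-0.0005,"twist":0},{"fingers":0,"dx":0,"dy":0,"dz":0,"twist":0}]'|sed -n '2p;4p';python3 -m handwheel '[{"fingers":0,"dx":0,"dy":0,"dz":-0.0003,"twist":0},{"fingers":0,"dx":0,"dy":0,"dz":0,"twist":0}]'|sed -n '2p;4p'
```

```text
eef_pos: [0.544, -0.1074, 0.1619]
contact_force: [-6.5, 2.9, 13.9]
eef_pos: [0.544, -0.1074, 0.1619]
contact_force: [-7.3, 3.7, 16.1]
```

```bash
python3 -m handwheel '[{"fingers":0,"dx":0,"dy":0,"dz":0,"twist":0},{"fingers":0,"dx":0,"dy":0,"dz":0,"twist":0},{"fingers":0,"dx":0,"dy":0,"dz":0,"twist":0},{"fingers":0,"dx":0,"dy":0,"dz":0,"twist":0},{"fingers":0,"dx":0,"dy":0,"dz":0,"twist":0}]'|sed -n '2p;4p';python3 -m handwheel '[{"fingers":0,"dx":0,"dy":0,"dz":0,"twist":0},{"fingers":0,"dx":0,"dy":0,"dz":0,"twist":0},{"fingers":0,"dx":0,"dy":0,"dz":0,"twist":0},{"fingers":0,"dx":0,"dy":0,"dz":0,"twist":0},{"fingers":0,"dx":0,"dy":0,"dz":0,"twist":0}]'|sed -n '2p;4p'
python3 -m handwheel '[{"fingers":0,"dx":0,"dy":0,"dz":0.003,"twist":0},{"fingers":0,"dx":0,"dy":0,"dz":0.01,"twist":0},{"fingers":0,"dx":0,"dy":0,"dz":0.03,"twist":0},{"fingers":0,"dx":-0.03,"dy":0,"dz":0.05,"twist":0},{"fingers":0,"dx":-0.05,"dy":0,"dz":0.05,"twist":0},{"fingers":0,"dx":-0.05,"dy":0.03,"dz":0.02,"twist":0},{"fingers":0,"dx":-0.04,"dy":0.05,"dz":0,"twist":0},{"fingers":0,"dx":0,"dy":0.05,"dz":0,"twist":0},{"fingers":0,"dx":0,"dy":0.05,"dz":0,"twist":0},{"fingers":0,"dx":0,"dy":0,"dz":0,"twist":0},{"fingers":0,"dx":0,"dy":0,"dz":0,"twist":0}]'
python3 - <<'E'
from bench import optics
import cv2
from fit import *
im=optics.read_camera("side"); cv2.imwrite("pics/side2.png",im[130:400,180:400,::-1].repeat(2,0).repeat(2,1))
im=optics.read_camera("top"); cv2.imwrite("pics/top2.png",im[:,:,::-1])
p=[.6291,-.1173,.0189,-.1209]
for n in("side","top"): print(n,"pad shut expected",proj(n,W(p,pad(0))),optics.spot_in(n,"cover_pad")[:1])
E
```

```text
eef_pos: [0.544, -0.1074, 0.1619]
contact_force: [-6.9, 2.8, 14.9]
eef_pos: [0.544, -0.1074, 0.1619]
contact_force: [-7.0, 4.4, 15.1]
time_s: 20.52
eef_pos: [0.3808, 0.0714, 0.3167]
tool_rot: [-0.0, -0.664, 0.748, -0.0]
contact_force: [-0.3, -0.6, 0.1]
grip_width: -0.0005
side pad shut expected [266.36568472 236.73543745] [{'location': [296.5, 247.8], 'confidence': 0.59}]
top pad shut expected [325.56150158 236.53790241] [{'location': [329.8, 201.2], 'confidence': 0.9}]
```

View pics/side2.png

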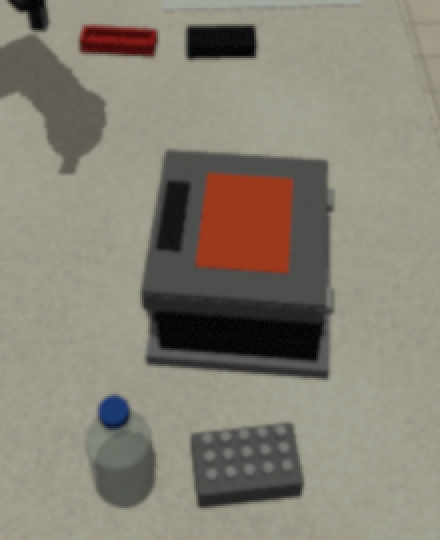

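View pics/top2.png

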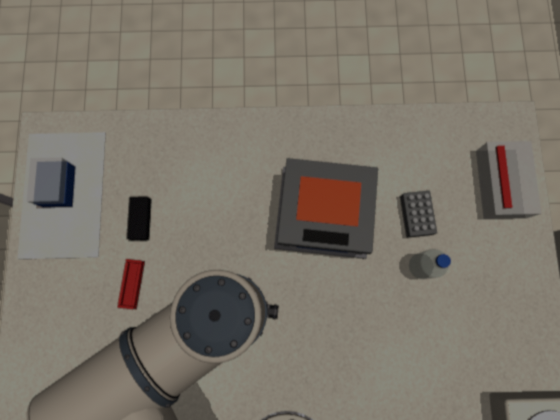

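The cover lies shut: the pad is at side (266.5,237.5) and top (326,237), against the predicted shut positions (266.4,236.7) and (325.6,236.5). The bottle, rack, block and brick are where they were.

```bash
python3 -c "
from bench import order; print(order.close_job())"
```

```text
the job is handed in; nothing more can be done
None
```

I pushed the tray home, closed and latched the cover, let go, and handed the job in. The hand-in reports no verdict.

- **Tray:** It reached its stop at TCP x = 0.506 m, against 0.507 predicted, with about 8 N on the tool. A picture then showed it flush with the cover still open. At the end the closed cover hides it, so I did not see it again.
- **Cover:** I lowered it along the pad's arc in about 6 s. The catches resisted with up to about 14 N in the readings I took, then snapped, and the cover came to its stop.
- **Press:** I held about 17 N total (15 N straight down) for 1.25 s. The highest total reading was 18 N. Because of a sideways push of about 8 N, the straight-down part was right at the lower end of 15 to 20 N.
- **Final checks:** After release, the pad was within about 1 pixel of its predicted shut position in both cameras by eye. The bottle, rack, block and brick looked unmoved, and the tool force was about zero.
- **Disagreement:** The last `spot_in` results for the pad did not match. They pointed at the cover's middle instead: side (296,248), top (330,201). I judged these to be misdetections and went by the pictures.

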